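# Hold the ring-checking fixture open at the red mark

## Task

On the ring-checking fixture, turn the black bar knob a quarter turn counter-clockwise (seen from above), up to its stop, to free the sprung jaw slide; then pull the orange handle out until the slide's yellow pointer lines up with the red mark on the scale. Finish while holding it there with the gripper, still and in line, so that a colleague can lay a ring between the jaws: do not let go of it and never let the slide snap back. Leave the loose plastic parts around the fixture where they stand.

Things in the scene. Friction and masses are not known exactly. Their poses are not given: they have to be found in the camera images.
- fixture: Ring-checking fixture, fixed: aluminium plate 375 x 115 x 12 mm with a 30 mm wide slide under a dark steel bridge (66 mm across, 40 mm along, top at 50 mm). Origin on the table under the knob's axis, z up, x along the slide from handle to jaws; the handle is pulled to its -x. Plate: x -205 to 170, y -65 to 50 mm. Jaws, up to 50 mm high, at x = 100 (moving) and 150 (fixed).
- knob_grip (a point): Centre of the black grip bar of the knob on the bridge, on the knob's upright axis, 79 mm above the table. The bar is 46 mm long (this point's y axis), 14 mm wide (its x), 32 mm high (63 to 95 mm above the table); grip it from above across the 14 mm. At joint value 0 the bar lies across the slide, along the fixture's y; when free it lies along the slide.
- lock_knob (a joint): Turn of the knob, rad, growing counter-clockwise from above: 0 locked, 1.5 at the stop, fully free; starts at 0 to 0.25. It lifts a bolt out of the slide, which is clear from about 0.8, but turn it on to the stop (1.2 or more counts). Needs 0.06 N m; stays where it is left. While locked the slide moves at most 3 mm.
- handle (a point): Orange handle on the slide: upright plate 14 mm thick along the slide, 40 mm wide across it, from 32 to 92 mm above the table. This point is its middle, 66 mm above the table, axes as the fixture's. At rest it stands 125 mm from the knob's axis along the fixture's -x. Grip from above across the 14 mm.
- jaw_slide (a joint): How far the slide is pulled out, m: 0 at rest, 0.065 at the end stop. A spring pulls it back with 6.5 N at 0 and 1.3 N more for each 10 mm (about 11 N at the mark); let go, it snaps back at once.
- pointer (a point): Tip of the yellow pointer on the slide: in line with the handle's middle along the slide, 47 mm beside it on the fixture's -y side, 18 mm above the table.
- mark_line (a point): Inner end of the thin red line (3 mm wide, running out from the middle of a red 12 x 16 mm rider) on the white scale on the fixture's -y side, 53 mm beside the slide's middle, 18 mm above the table; axes as the fixture's. It lies 25 to 48 mm out from the pointer's rest place, along the fixture's -x. In line: same x in the fixture frame, jaw_slide = their x distance at rest.
- green_pulley: Loose bystander: green grooved plastic pulley, 60 mm across, 36 mm high; origin at the centre of its underside. Leave it alone.
- black_ring: Loose bystander: black plastic ring, 88 mm across, 50 mm high; origin at the centre of its underside. Leave it alone.
- blue_wheel: Loose bystander: blue stepped plastic wheel, 48 mm across, 34 mm high; origin at the centre of its underside. Leave it alone.
- white_ring: Loose bystander: white plastic ring, 68 mm across, 28 mm high; origin at the centre of its underside. Leave it alone.
- cream_sleeve: Loose bystander: cream plastic sleeve, 80 mm across, 50 mm high; origin at the centre of its underside. Leave it alone.
- white_spool: Loose bystander: white plastic spool, 60 mm across, 50 mm high; origin at the centre of its underside. Leave it alone.
- white_cap: Loose bystander: white domed plastic cap, 60 mm across, 55 mm high; origin at the centre of its underside. Leave it alone.

How it is judged:
On the way, in this order (a step that is already met when the one before it is completed fails the run):
1. the knob is turned to its free stop while the slide is still home (value of joint lock_knob above 1.2 rad and value of joint jaw_slide below 0.01 m), for 0.1 s.
2. the slide is pulled out, its pointer at the red mark, held by the fingers (x of pointer in the frame of mark_line between -0.004 and 0.004 m and contact force between the fingers and jaw_slide_c2 above 3 N), for 0.3 s.
At the end, for the whole second after the job is handed in: The fingers hold the orange handle (contact over 3 N) with its pointer within 4 mm of the red mark along the slide, at rest (under 10 mm/s), and the knob is still free (over 1.1 rad) (all of step 2 and value of joint lock_knob above 1.1 rad and velocity of joint jaw_slide between -0.01 and 0.01 m/s); the arm keeps its last pose, push and grip.
It fails at once if the slide snaps back (faster than 0.25 m/s) (velocity of joint jaw_slide below -0.25 m/s).
It fails at once if a loose part is shifted by more than 25 mm (distance of any of green_pulley, black_ring, blue_wheel, white_ring, cream_sleeve, white_spool, white_cap from where it was at the start of the episode above 0.025 m).
It also fails if it takes over 40 s, if anything falls off the work surface, if the arm or the gripper's body presses on something with over 40 N, if the wrist force passes 120 N, or if a joint passes its speed limit or range.

## Robot

A 6-joint arm with a two-finger parallel gripper is mounted at the origin on the work surface. World frame = base frame: x ahead of the robot, y to its left, z up, the work surface at z = 0. Lengths are in m, angles in rad, forces in N, time in s.
With the tool pointing down it reaches from about 0.25 to 0.725 m from the base axis. Payload 4 kg.
Tool frame: the origin (TCP) lies midway between the tips of the shut fingers; the grasp point (between the pads) lies 19 mm behind it (bot.grip_point_offset is the distance from the TCP to the grasp point, in m); z points along the fingers, y is the line along which they close (so a half turn about z gives the same grasp; the last joint's range is limited). The gripper opens to 85 mm and grips with 20 to 120 N. Pads are 22 mm wide; open, the fingers measure 114 mm over their backs; the gripper's body (76 mm by 85 mm) begins 54 mm behind the grasp point. The pads swing forward as they close: fully open they stand 13 mm farther back than shut.
Start: joints at [1.205, 0.241, 0.005, 1.335, 0, 1.571], TCP at [0.179, 0.467, 0.231] pointing down, gripper open.
Joint ranges: [-2.72, 2.72], [-1.05, 1.87], [-1.09, 1.28], [-1.99, 2.15], [-1.42, 1.44], [-3.14, 3.14]. Speed limits (rad/s): [2.79, 2.79, 3.14, 3.14, 3.14, 3.14].

## Interface

Orientations are given as a unit quaternion [x, y, z, w].
In Python, from workcell import bot gives the robot as it stands.
- The arm moves only by the tool step_arm, never from a script. Its argument "targets" is text: rows parted by semicolons, each of 7 numbers parted by spaces: the opening, from -1 (shut) to 1 (fully open), so that 0 is half open, then the shift along the world's x, y, z normalised to -1 to 1, where 1 is 0.5 m, then the turn, a rotation vector about the world's x, y, z normalised to -1 to 1, where 1 is pi/4 rad. In form: gripper x y z wx wy wz; .... A call has 1 to 10 rows; each row is the pose to reach, as a shift and turn from the pose commanded when the call began; what a row does not reach only later rows make up. A row lasts 1/12 s, in which the tool goes at most 41.7 mm and 7.16 degrees, less where a joint would pass 70% of its speed; a pose out of reach is approached as far as the arm can. A call with a number of a shift or a turn outside -1 to 1 is refused whole. A call with a gripper value outside its range is refused whole. The fingers move at their own pace and stop on an object; the grip force is fixed at half the most. Time passes only in rows, so rows that repeat a pose let the fingers close. It gives the time, the measured TCP pose, the force, the opening and the grip force at its end, in the units of the state.
- bot.get_obs(): the state, without advancing time (a new reading comes with each control period).
- bot.camera(name): name is "scene" or "top"; returns the picture (384x512x3 uint8, red, green, blue); there is no depth.
- bot.camera_info(name): a dict with "vertical_fov" (degrees; the focal length in pixels is half the picture's height over the tangent of half this angle, whatever the lens; pixels are square), "cx", "cy" (the principal point, pixels), "pose" (4x4, takes a point from camera to world coordinates). Camera axes: x right, y up, looking along -z (the intrinsics and any distortion apply to the point x, -y, -z); pixel columns grow to the right and rows downward; lengths in m; the calibration is good to about 2 mm. A picture is of the moment at which its call begins. camera_info takes no time and is no camera call.
- bot.job_done(): hands the job in; it is judged then, once.
The state is a dict: "clock": time; "joint_pos": joint angles; "joint_vel": joint speeds; "tau": joint torques, N m; "eef_pos": TCP position; "tool_rot": TCP orientation; "ft_force": force on the tool from outside, world axes, zero at the start; "ft_torque": the same for the moment, N m; "grip_width": finger opening in m; "grasp_force": force on a finger pad.
Only numpy, scipy, OpenCV 4.12 (cv2) and the standard library are available. Lean on these libraries where they do the work, as an engineer would, in place of code of your own. Each camera call takes 0.05 s, during which the arm holds its last target. There are 200 camera calls.

## Working session

There is one attempt and no reset: what is moved stays moved. The work goes in short steps, Python scripts to look and compute and a tool call to move; the robot and the scene stay as the last step left them, time stands still between calls to the robot, and variables do not carry over. Pictures are saved under pics/ and viewed, at most 10 in all, crops included, and the job is handed in when it is done.

Besides the shell and the picture viewer there is one more tool, called in YAML: its name, and indented under it one key for each argument. step_arm: Moves the arm, as the interface text tells. Scaled input: -1 to 1 covers 0.5 m each way for a shift and pi/4 rad each way for a turn. Its arguments: {"type":"object","properties":{"targets":{"type":"string"}},"required":["targets"]}

```bash
mkdir -p pics; python3 - <<'E'
from workcell import bot
import cv2
for n in("scene","top"):
    cv2.imwrite(f"pics/{n}0.png",bot.camera(n)[:,:,::-1]); print(n,bot.camera_info(n))
print(bot.get_obs(),bot.grip_point_offset)
E
```

```text
scene {'vertical_fov': 42.198350976967824, 'cx': 253.7968699142369, 'cy': 187.55226920695884, 'pose': array([[-0.77055092, -0.35332088,  0.53048622,  1.250433  ],
       [ 0.63736377, -0.43277936,  0.63754956,  0.83002892],
       [ 0.00432391,  0.82937711,  0.55867246,  0.78974163],
       [ 0.        ,  0.        ,  0.        ,  1.        ]])}
top {'vertical_fov': 49.39580709134069, 'cx': 255.00520716907218, 'cy': 185.86990837005905, 'pose': array([[ 0.01685895,  0.9819247 , -0.18851964,  0.3331716 ],
       [-0.99985077,  0.01584536, -0.00688247,  0.0109811 ],
       [-0.0037709 ,  0.18860754,  0.9820453 ,  1.33359457],
       [ 0.        ,  0.        ,  0.        ,  1.        ]])}
{'clock': 0.1, 'joint_pos': array([1.20498625e+00, 2.41349392e-01, 3.85001281e-03, 1.33521462e+00,
       2.49754108e-06, 1.57081944e+00]), 'joint_vel': array([ 3.40985018e-04, -1.41425314e-03,  3.07923846e-03,  1.90391462e-03,
       -2.20221566e-04,  8.68299392e-05]), 'tau': array([-2.46921891e-04, -3.73138297e+01,  2.53009862e+01,  1.08578833e-02,
       -9.27419336e-06, -1.91834567e-05]), 'eef_pos': array([0.17864614, 0.46637939, 0.23049271]), 'tool_rot': array([ 1.81898197e-01,  9.83316900e-01, -9.42619034e-04, -1.75617147e-04]), 'ft_force': array([-0.20074372, -0.20096164,  0.37036273]), 'ft_torque': array([ 0.00492914, -0.01877916, -0.08355299]), 'grasp_force': 0.0, 'grip_width': 0.08532312917202735} 0.0187
```

View pics/top0.png

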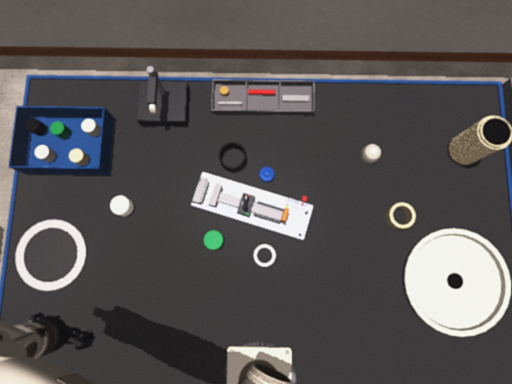

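View pics/scene0.png

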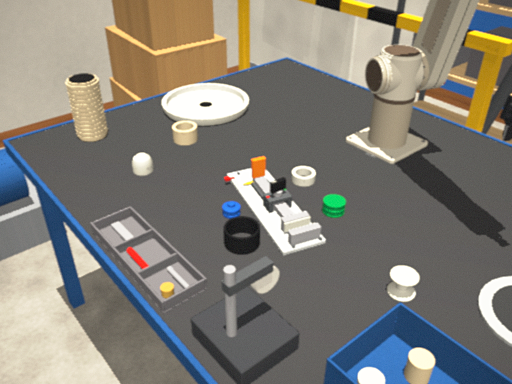

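The top view shows the fixture at about (190–312, 172–238): handle at (286,213), knob at (246,204), jaws to the left. I'll enlarge it in both views.

```bash
python3 - <<'E'
import cv2
t=cv2.imread("pics/top0.png")[165:245,187:317]; cv2.imwrite("pics/topc.png",cv2.resize(t,None,fx=6,fy=6,interpolation=cv2.INTER_CUBIC))
t=cv2.imread("pics/scene0.png")[150:255,215:330]; cv2.imwrite("pics/scenec.png",cv2.resize(t,None,fx=5.5,fy=5.5,interpolation=cv2.INTER_CUBIC))
E
```

```text
(no output)
```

View pics/topc.png

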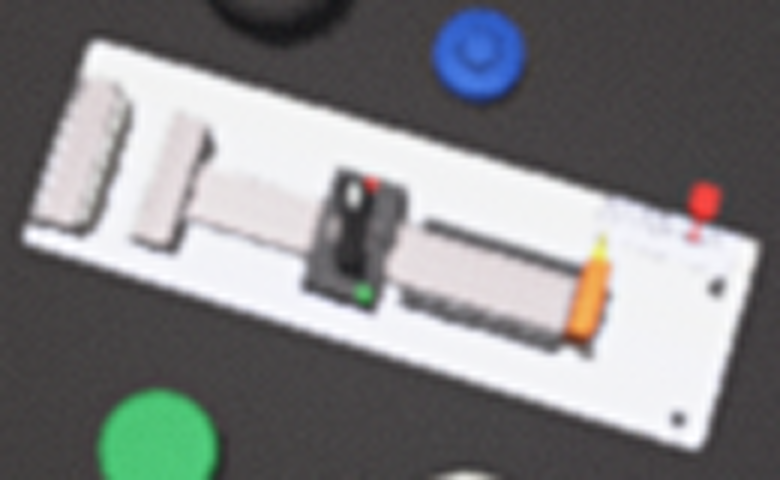

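View pics/scenec.png

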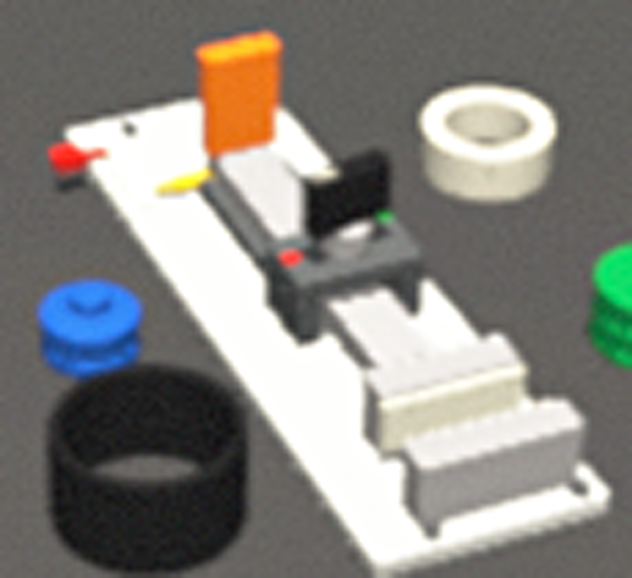

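The crops show plate corners, handle, pointer tip (topc 602,237; scenec 160,190) and the inner end of the red line (topc 694,240; scenec 104,153). I'll fit the fixture pose from these points.

```bash
cat > h.py <<'E'
import numpy as np
from workcell import bot
from scipy.optimize import least_squares
def proj(n,P):
    i=bot.camera_info(n); T=i["pose"]; f=192/np.tan(np.radians(i["vertical_fov"]/2))
    c=(np.atleast_2d(P)-T[:3,3])@T[:3,:3]
    return np.c_[i["cx"]-f*c[:,0]/c[:,2], i["cy"]+f*c[:,1]/c[:,2]]
def W(p,L):
    L=np.atleast_2d(L); c,s=np.cos(p[2]),np.sin(p[2])
    return np.c_[p[0]+c*L[:,0]-s*L[:,1],p[1]+s*L[:,0]+c*L[:,1],L[:,2]]
crop=lambda n,q:(np.array(q)+.5)/(6 if n=="top" else 5.5)-.5+((187,165) if n=="top" else (215,150))
E
cat > fit.py <<'E'
from h import *
D={"top":[((170,-65,12),(93,40)),((170,50,12),(25,238)),((-205,-65,12),(760,240)),((-205,50,12),(700,452)),((-125,-47,18),(602,237))],
"scene":[((170,-65,12),(380,570)),((170,50,12),(608,490)),((-205,-65,12),(67,130)),((-125,0,92),(240,44)),((-125,-47,18),(160,190))]}
M={"top":(694,240),"scene":(104,153)}
def res(p,full=False):
    r=[]
    for n,l in D.items():
        r.append(proj(n,W(p,np.array([a for a,_ in l])/1e3))-crop(n,[b for _,b in l]))
    for n in M: r.append(proj(n,W(p,[p[3],-.053,.018]))-crop(n,[M[n]]))
    r=np.vstack(r); return r if full else r.ravel()
s=least_squares(res,[.4,0,1.5,-.16],loss="soft_l1"); 
best=min((least_squares(res,[.4,0,a,-.16],loss="soft_l1") for a in np.arange(0,6.3,.5)),key=lambda s:s.cost)
p=best.x; print(p,best.cost); print(res(p,True).round(2))
for nm,L in(("knob",(0,0,.079)),("handle",(-.125,0,.066))):print(nm,W(p,L))
for n in("top","scene"):
    for L in[(0,.023,.095),(0,-.023,.095)]: print(n,proj(n,W(p,L)), ((proj(n,W(p,L))+.5-((187,165) if n=="top" else (215,150)))*(6 if n=="top" else 5.5)).round())
E
python3 fit.py
```

```text
Traceback (most recent call last):
  File "fit.py", line 12, in <module>
    best=min((least_squares(res,[.4,0,a,-.16],loss="soft_l1") for a in np.arange(0,6.3,.5)),key=lambda s:s.cost)
  File "fit.py", line 12, in <genexpr>
    best=min((least_squares(res,[.4,0,a,-.16],loss="soft_l1") for a in np.arange(0,6.3,.5)),key=lambda s:s.cost)
              ~~~~~~~~~~~~~^^^^^^^^^^^^^^^^^^^^^^^^^^^^^^^^^^
  File "fit.py", line 9, in res
    for n in M: r.append(proj(n,W(p,[p[3],-.053,.018]))-crop(n,[M[n]]))
                         ~~~~^^^^^^^^^^^^^^^^^^^^^^^^^^
  File "h.py", line 5, in proj
    i=bot.camera_info(n); T=i["pose"]; f=192/np.tan(np.radians(i["vertical_fov"]/2))
ValueError: time passes only in moves, steps and waits
```

```bash
sed -i 's/^def proj/CI={n:bot.camera_info(n) for n in("top","scene")}\ndef proj/; s/i=bot.camera_info(n)/i=CI[n]/' h.py; sed -i '/^s=least/d; s/^best=.*/best=least_squares(res,[.4,0,1.5,-.16],loss="soft_l1",x_scale=[.1,.1,.1,.1])/' fit.py; python3 fit.py
```

```text
[ 0.52176792  0.04914361  1.28782824 -0.17108343] 4.745764669899433
[[-0.43  0.23]
 [-0.54  0.76]
 [-0.3   0.64]
 [-0.19 -0.07]
 [ 0.54 -1.12]
 [-0.83 -1.24]
 [ 0.34  0.9 ]
 [-0.58  0.09]
 [-0.38  0.53]
 [-1.41  0.08]
 [-0.35  0.82]
 [ 0.74 -0.92]]
knob [[0.52176792 0.04914361 0.079     ]]
handle [[ 0.48686705 -0.07088526  0.066     ]]
top [[242.59519696 209.08463273]] [[337. 268.]]
top [[247.19143212 194.58700493]] [[364. 181.]]
scene [[285.62097933 178.13598811]] [[391. 157.]]
scene [[269.39497723 181.97527288]] [[302. 179.]]
```

step_arm:
  targets: "0 0.4 -0.5 0 0 0 0.15; 0 0.4 -0.5 0 0 0 0.15; 0 0.4 -0.5 0 0 0 0.15; 0 0.4 -0.5 0 0 0 0.15; 0 0.4 -0.5 0 0 0 0.15; 0 0.4 -0.5 0 0 0 0.15; 0 0.4 -0.5 0 0 0 0.15; 0 0.4 -0.5 0 0 0 0.15; 0 0.4 -0.5 0 0 0 0.15; 0 0.4 -0.5 0 0 0 0.15"

```text
clock: 0.93
eef_pos: [0.3794, 0.2155, 0.2309]
tool_rot: [0.126, 0.992, -0.0, -0.001]
ft_force: [-0.6, -0.3, -0.4]
grip_width: 0.0426
grasp_force: 0.0
```

step_arm:
  targets: "0 0.287 -0.335 -0.1 0 0 0.15; 0 0.287 -0.335 -0.1 0 0 0.15; 0 0.287 -0.335 -0.1 0 0 0.15; 0 0.287 -0.335 -0.1 0 0 0.15; 0 0.287 -0.335 -0.1 0 0 0.15; 0 0.287 -0.335 -0.1 0 0 0.15; 0 0.287 -0.335 -0.1 0 0 0.15; 0 0.287 -0.335 -0.1 0 0 0.15; 0 0.287 -0.335 -0.1 0 0 0.15"

```text
clock: 1.68
eef_pos: [0.5215, 0.0509, 0.181]
tool_rot: [0.064, 0.998, 0.0, -0.001]
ft_force: [0.4, -0.1, -0.4]
grip_width: 0.0428
grasp_force: 0.0
```

```bash
python3 - <<'E'
from workcell import bot
import cv2, numpy as np
o=bot.get_obs(); print(o["clock"],o["joint_pos"].round(3),o["eef_pos"],o["tool_rot"].round(3))
cv2.imwrite("pics/s1.png",bot.camera("scene")[:,:,::-1]); cv2.imwrite("pics/t1.png",bot.camera("top")[:,:,::-1])
a=cv2.imread("pics/s1.png")[90:250,180:340]; b=cv2.imread("pics/t1.png")[140:260,180:320]
cv2.imwrite("pics/c1.png",np.hstack([cv2.resize(a,(400,400),interpolation=2),cv2.resize(b,(400,343),interpolation=2)[:400] if 0 else cv2.copyMakeBorder(cv2.resize(b,(400,343),interpolation=2),0,57,0,0,0)]))
E
```

```text
1.6833 [ 9.70e-02  3.16e-01 -2.60e-02  1.23e+00  1.00e-03  2.25e-01] [0.52150697 0.05087579 0.18102028] [ 0.064  0.998  0.    -0.001]
```

View pics/c1.png

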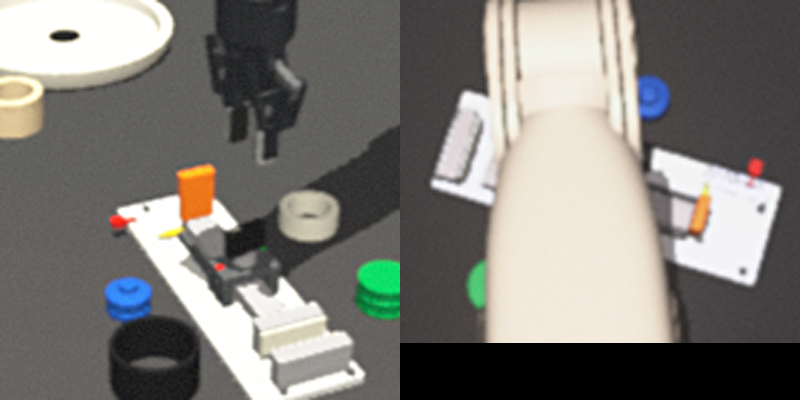

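The gripper is above the knob at (245,240) in the left crop, and nothing has moved. Next I'll descend, grip the bar, and turn.

step_arm:
  targets: "0 0 0 -0.08 0 0 0; 0 0 0 -0.13 0 0 0; 0 0 0 -0.18 0 0 0; 0 0 0 -0.23 0 0 0; 0 0 0 -0.23 0 0 0; 0 0 0 -0.23 0 0 0; 0 0 0 -0.23 0 0 0"

```text
clock: 2.37
eef_pos: [0.5231, 0.0503, 0.0679]
tool_rot: [0.064, 0.998, 0.0, 0.001]
ft_force: [0.3, -0.5, 0.6]
grip_width: 0.0429
grasp_force: 0.0
```

step_arm:
  targets: "-1 0 0 0 0 0 0; -1 0 0 0 0 0 0; -1 0 0 0 0 0 0; -1 0 0 0 0 0 0; -1 0 0 0 0 0 0; -1 0 0 0 0 0 0"

```text
clock: 2.87
eef_pos: [0.5235, 0.0488, 0.0684]
tool_rot: [0.065, 0.998, -0.0, 0.002]
ft_force: [-0.9, -1.3, 5.3]
grip_width: 0.0133
grasp_force: 59.0
```

step_arm:
  targets: "-1 0 0 0 0 0 0.12; -1 0 0 0 0 0 0.24; -1 0 0 0 0 0 0.36; -1 0 0 0 0 0 0.48; -1 0 0 0 0 0 0.6; -1 0 0 0 0 0 0.72; -1 0 0 0 0 0 0.86; -1 0 0 0 0 0 0.86"

```text
clock: 3.53
eef_pos: [0.5235, 0.0487, 0.0684]
tool_rot: [-0.271, 0.963, -0.001, 0.001]
ft_force: [-1.9, -2.2, 4.8]
grip_width: 0.0128
grasp_force: 59.0
```

step_arm:
  targets: "-1 0 0 0 0 0 0.12; -1 0 0 0 0 0 0.24; -1 0 0 0 0 0 0.36; -1 0 0 0 0 0 0.48; -1 0 0 0 0 0 0.6; -1 0 0 0 0 0 0.72; -1 0 0 0 0 0 0.82; -1 0 0 0 0 0 0.82; -1 0 0 0 0 0 0.82"

```text
clock: 4.28
eef_pos: [0.5236, 0.0486, 0.0684]
tool_rot: [-0.56, 0.829, -0.001, 0.001]
ft_force: [-0.9, -2.4, 5.1]
grip_width: 0.013
grasp_force: 59.0
```

```bash
python3 - <<'E'
from workcell import bot
import numpy as np
o=bot.get_obs(); q=o["tool_rot"]; print({k:np.round(o[k],3) for k in("joint_pos","eef_pos","ft_force","ft_torque")}, np.arctan2(q[1]**2-q[0]**2,2*q[0]*q[1]))
E
```

```text
{'joint_pos': array([ 9.300e-02,  4.170e-01, -1.960e-01,  9.550e-01, -1.000e-03,
       -1.095e+00]), 'eef_pos': array([0.524, 0.049, 0.068]), 'ft_force': array([-0.865, -2.387,  5.074]), 'ft_torque': array([-0.402,  0.316,  0.029])} 2.7594455171798637
```

step_arm:
  targets: "-1 0 0 0 0 0 0.05; -1 0 0 0 0 0 0.1; -1 0 0 0 0 0 0.1; -1 0 0 0 0 0 0.1"

```text
clock: 4.62
eef_pos: [0.5237, 0.0488, 0.0684]
tool_rot: [-0.59, 0.807, -0.001, 0.001]
ft_force: [-1.6, -0.7, 5.4]
grip_width: 0.013
grasp_force: 66.7
```

```bash
python3 - <<'E'
from workcell import bot
import numpy as np
o=bot.get_obs(); q=o["tool_rot"]; print({k:np.round(o[k],3) for k in("joint_pos","eef_pos","ft_force","ft_torque")}, np.arctan2(q[1]**2-q[0]**2,2*q[0]*q[1]))
E
```

```text
{'joint_pos': array([ 0.093,  0.417, -0.196,  0.955, -0.   , -1.17 ]), 'eef_pos': array([0.524, 0.049, 0.068]), 'ft_force': array([-1.567, -0.687,  5.432]), 'ft_torque': array([-0.095,  0.293, -1.394])} 2.8338292274165844
```

The twisting moment of −1.4 N m shows the knob is at its stop. I'll release it and go to the handle.

step_arm:
  targets: "-1 0 0 0 0 0 -0.06; 0 0 0 0 0 0 -0.06; 0 0 0 0 0 0 -0.06; 0 0 0 0 0 0 -0.06; 0 0 0 0 0 0 -0.06; 0 0 0 0.1 0 0 -0.06; 0 0 0 0.2 0 0 -0.06; 0 0 0 0.23 0 0 -0.06"

```text
clock: 5.28
eef_pos: [0.5226, 0.0496, 0.1836]
tool_rot: [-0.573, 0.819, -0.0, 0.0]
ft_force: [0.7, 0.1, 0.5]
grip_width: 0.0431
grasp_force: 0.0
```

step_arm:
  targets: "0 -0.069 -0.24 0 0 0 -0.95; 0 -0.069 -0.24 0 0 0 -0.95; 0 -0.069 -0.24 0 0 0 -0.95; 0 -0.069 -0.24 0 0 0 -0.95; 0 -0.069 -0.24 0 0 0 -0.95; 0 -0.069 -0.24 0 0 0 -0.95; 0 -0.069 -0.24 0 0 0 -0.95; 0 -0.069 -0.24 0 0 0 -0.95"

```text
clock: 5.95
eef_pos: [0.4877, -0.0706, 0.1812]
tool_rot: [-0.237, 0.972, 0.0, -0.0]
ft_force: [-0.1, 0.6, 0.0]
grip_width: 0.0429
grasp_force: 0.0
```

step_arm:
  targets: "0 0 0 0 0 0 -0.965; 0 0 0 0 0 0 -0.965; 0 0 0 0 0 0 -0.965; 0 0 0 0 0 0 -0.965; 0 0 0 0 0 0 -0.965; 0 0 0 0 0 0 -0.965; 0 0 0 0 0 0 -0.965; 0 0 0 0 0 0 -0.965"

```text
clock: 6.62
eef_pos: [0.4879, -0.0702, 0.1812]
tool_rot: [0.139, 0.99, 0.0, -0.0]
ft_force: [0.2, -0.8, -0.5]
grip_width: 0.0426
grasp_force: 0.0
```

```bash
python3 - <<'E'
from workcell import bot
import cv2, numpy as np
o=bot.get_obs(); q=o["tool_rot"]; print(o["clock"],o["joint_pos"].round(3),o["eef_pos"],np.arctan2(q[1]**2-q[0]**2,2*q[0]*q[1]))
a=bot.camera("scene")[90:240,190:340,::-1]
cv2.imwrite("pics/c2.png",cv2.resize(a,(600,600),interpolation=2))
E
```

```text
6.6167 [-0.143  0.255 -0.109  1.207  0.     0.135] [ 0.4878808  -0.0702316   0.18121147] 1.2927481555273368
```

View pics/c2.png

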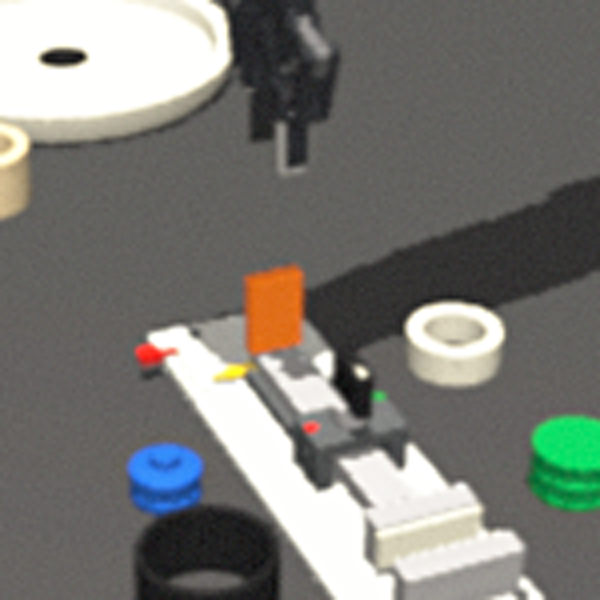

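The picture shows the knob bar along the slide at (352,385), so it is free, and the gripper above the handle at (275,310). I'll descend and grip.

step_arm:
  targets: "0 0 0 -0.08 0 0 0; 0 0 0 -0.14 0 0 0; 0 0 0 -0.2 0 0 0; 0 0 0 -0.255 0 0 0; 0 0 0 -0.255 0 0 0; 0 0 0 -0.255 0 0 0; 0 0 0 -0.255 0 0 0"

```text
clock: 7.25
eef_pos: [0.4889, -0.0707, 0.0551]
tool_rot: [0.14, 0.99, 0.0, 0.001]
ft_force: [-0.1, 0.6, 1.2]
grip_width: 0.0428
grasp_force: 0.0
```

step_arm:
  targets: "-1 0 0 0 0 0 0; -1 0 0 0 0 0 0; -1 0 0 0 0 0 0; -1 0 0 0 0 0 0; -1 0 0 0 0 0 0; -1 0 0 0 0 0 0; -1 0 0 0 0 0 0"

```text
clock: 7.83
eef_pos: [0.4893, -0.0715, 0.0558]
tool_rot: [0.141, 0.99, -0.001, 0.002]
ft_force: [-1.1, -3.0, 6.5]
grip_width: 0.0135
grasp_force: 59.0
```

```bash
python3 - <<'E'
from workcell import bot
import cv2, numpy as np
o=bot.get_obs(); q=o["tool_rot"]; print(o["clock"],o["eef_pos"],o["ft_force"],o["ft_torque"],np.arctan2(q[1]**2-q[0]**2,2*q[0]*q[1]))
for n in("scene","top"): cv2.imwrite(f"pics/{n}3.png",bot.camera(n)[:,:,::-1])
a=cv2.imread("pics/scene3.png")[155:200,215:275]; b=cv2.imread("pics/top3.png")[180:225,265:325]
cv2.imwrite("pics/c3.png",np.vstack([cv2.resize(x,None,fx=6.5,fy=6.5,interpolation=2) for x in(a,b)]))
E
```

```text
7.8333 [ 0.48930026 -0.07148531  0.0557895 ] [-1.14551102 -2.99158785  6.4696206 ] [-0.37747306  0.2121035  -0.03881011] 1.2870442289571407
```

View pics/c3.png

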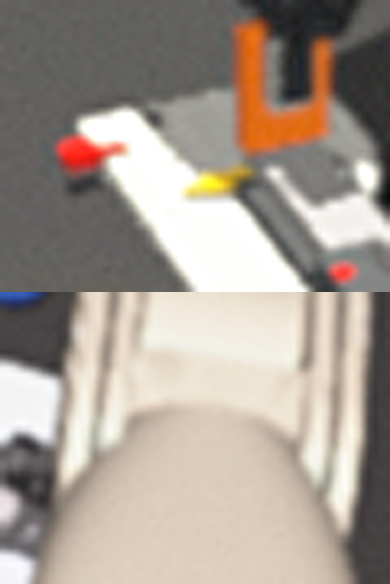

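```bash
cat >> h.py <<'E'
def unproj(n,px,z):
    i=CI[n]; T=i["pose"]; f=192/np.tan(np.radians(i["vertical_fov"]/2))
    d=T[:3,:3]@np.array([(px[0]-i["cx"])/f,-(px[1]-i["cy"])/f,-1]); o=T[:3,3]
    return o+d*(z-o[2])/d[2]
def fix(P,yaw=1.290,o=(.5237,.0488)):
    d=np.asarray(P)[:2]-o; c,s=np.cos(yaw),np.sin(yaw); return np.array([c*d[0]+s*d[1],-s*d[0]+c*d[1]])
E
python3 - <<'E'
from h import *
for nm,n,q,s,o in [("ptr","scene",(186,191),6.5,(215,155)),("mark","scene",(126,149),6.5,(215,155)),("ptr0","scene",(160,190),5.5,(215,150)),("mark0","scene",(104,153),5.5,(215,150)),("ptrT","top",(602,237),6,(187,165)),("markT","top",(694,240),6,(187,165))]:
    print(nm,fix(unproj(n,(np.array(q)+.5)/s-.5+o,.018)))
E
```

```text
ptr [-0.125488   -0.04189863]
mark [-0.16676674 -0.0533832 ]
ptr0 [-0.1241292  -0.04097587]
mark0 [-0.16773175 -0.05442067]
ptrT [-0.12467375 -0.04081452]
markT [-0.17173521 -0.05354374]
```

step_arm:
  targets: "-1 -0.0028 -0.0096 0 0 0 0; -1 -0.0055 -0.0192 0 0 0 0; -1 -0.0083 -0.0288 0 0 0 0; -1 -0.0111 -0.0384 0 0 0 0; -1 -0.0138 -0.048 0 0 0 0; -1 -0.0166 -0.0576 0 0 0 0; -1 -0.0194 -0.0672 0 0 0 0; -1 -0.022 -0.077 0 0 0 0; -1 -0.022 -0.077 0 0 0 0; -1 -0.022 -0.077 0 0 0 0"

```text
clock: 8.77
eef_pos: [0.479, -0.1065, 0.0558]
tool_rot: [0.14, 0.99, 0.003, 0.002]
ft_force: [1.4, 10.6, 5.3]
grip_width: 0.0133
grasp_force: 58.9
```

```bash
python3 - <<'E'
from h import *
import cv2
o=bot.get_obs(); print(o["clock"],o["eef_pos"],o["ft_force"],o["grip_width"],fix(o["eef_pos"]))
ims=[bot.camera("scene")[150:200,215:275,::-1].astype(float) for _ in range(6)]
t=bot.camera("top")[:,:,::-1]
a=np.mean(ims,0).astype(np.uint8)
cv2.imwrite("pics/c4.png",np.hstack([cv2.resize(a,None,fx=9,fy=9,interpolation=2),cv2.resize(t[180:242,280:309],(210,450),interpolation=2)]))
E
```

```text
8.7667 [ 0.4790486  -0.10653636  0.05577613] [ 1.38555116 10.61798517  5.25514493] 0.013251753985205268 [-1.61626459e-01 -1.44316196e-04]
```

View pics/c4.png

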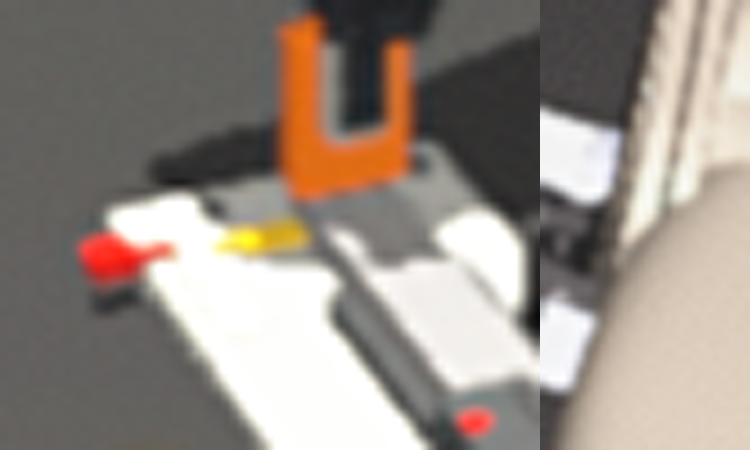

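```bash
python3 - <<'E'
from h import *
for nm,q in [("tip",(217,243)),("mid-ptr",(262,239)),("line end",(173,249)),("line mid",(155,251)),("rider",(110,258))]:
    print(nm,(fix(unproj("scene",(np.array(q)+.5)/9-.5+(215,150),.018))*1e3).round(1))
a=proj("scene",W((.5237,.0488,1.29),[[-.16,-.047,.018],[-.16,-.053,.018],[-.165,-.053,.018],[-.16,-.075,.018]]))
print(((a+.5-(215,150))*9).round(1))
E
```

```text
tip [-166.1  -39.1]
mid-ptr [-162.7  -25. ]
line end [-168.3  -53.3]
line mid [-169.5  -59. ]
rider [-171.3  -73.6]
[[201.7 258.3]
 [184.2 262.4]
 [178.3 254.5]
 [119.3 277.3]]
```

```bash
python3 - <<'E'
from h import *
import cv2
cur=np.mean([bot.camera("scene").astype(float) for _ in range(10)],0)
ini=cv2.imread("pics/scene0.png")[:,:,::-1].astype(float); top=cv2.imread("pics/top0.png")[:,:,::-1].astype(float)
def an(n,im,box,kind,ax):
    x0,x1,y0,y1=box; a=im[y0:y1,x0:x1]; R,G,B=a[...,0],a[...,1],a[...,2]
    w=np.clip((G-B if kind=="red" else R*0) if 0 else (R-np.maximum(G,B) if kind=="red" else np.minimum(R,G)-B)-25,0,None)
    for c in range(w.shape[ax]):
        v=w[:,c] if ax==1 else w[c]; 
        if v.sum()<15: continue
        m=(v*np.arange(len(v))).sum()/v.sum()
        px=(x0+c,y0+m) if ax==1 else (x0+m,y0+c)
        print(n,kind,np.round(px,2),int(v.sum()),(fix(unproj(n,px,.018))*1e3).round(1))
print("CUR");an("scene",cur,(222,238,172,184),"red",1);an("scene",cur,(234,251,172,180),"yel",1)
print("INI");an("scene",ini,(222,238,172,184),"red",1);an("scene",ini,(238,254,180,187),"yel",1)
print("TOP");an("top",top,(299,309,193,207),"red",0);an("top",top,(284,291,200,212),"yel",0)
E
```

```text
CUR
scene red [223.   177.26] 25 [-180.3  -81.8]
scene red [224.   177.77] 418 [-176.6  -80.1]
scene red [225.   178.09] 735 [-173.9  -78.1]
scene red [226.   178.17] 863 [-172.4  -75.6]
scene red [227.   178.12] 855 [-171.6  -72.9]
scene red [228.   178.25] 733 [-169.8  -70.5]
scene red [229.   178.45] 545 [-167.7  -68.2]
scene red [230.   178.35] 347 [-167.   -65.4]
scene red [231.   177.84] 195 [-168.4  -61.8]
scene red [232.   177.48] 157 [-169.1  -58.5]
scene red [233.   177.38] 131 [-168.5  -55.7]
scene yel [239.   176.86] 82 [-164.2  -38.9]
scene yel [240.  176.4] 194 [-165.4  -35.3]
scene yel [241.  176.2] 312 [-165.2  -32.3]
scene yel [242.   176.24] 431 [-163.9  -29.7]
scene yel [243.   176.22] 394 [-162.9  -27. ]
scene yel [244.   176.05] 292 [-162.6  -24. ]
scene yel [245.   175.79] 289 [-162.8  -20.8]
scene yel [246.   175.62] 297 [-162.4  -17.8]
scene yel [247.   175.52] 285 [-161.8  -15. ]
scene yel [248.   175.61] 154 [-160.2  -12.5]
scene yel [249.   175.86] 19 [-157.9  -10.4]
INI
scene red [223.   177.17] 24 [-180.7  -81.6]
scene red [224.   177.77] 422 [-176.6  -80
[... 998 characters left out ...]
81.8]
top red [304.15 197.  ] 641 [-170.9  -78.8]
top red [303.94 198.  ] 667 [-171.1  -75.5]
top red [303.74 199.  ] 654 [-171.4  -72.2]
top red [303.85 200.  ] 534 [-172.6  -69.2]
top red [303.76 201.  ] 259 [-173.2  -66. ]
top red [302.94 202.  ] 35 [-171.6  -62.2]
top red [302.42 203.  ] 33 [-170.9  -58.6]
top red [302.27 204.  ] 51 [-171.3  -55.4]
top yel [287. 204.] 18 [-124.9  -41.1]
top yel [286.73 205.  ] 62 [-124.9  -37.8]
top yel [286.52 206.  ] 126 [-125.2  -34.5]
top yel [286.29 207.  ] 191 [-125.4  -31.2]
top yel [286.35 208.  ] 184 [-126.5  -28.2]
top yel [286.21 209.  ] 183 [-126.9  -25. ]
top yel [285.77 210.  ] 202 [-126.5  -21.5]
top yel [285.56 211.  ] 205 [-126.7  -18.3]
```

```bash
python3 - <<'E'
from h import *
import cv2
from scipy.ndimage import map_coordinates
for n in("scene","top"):
    g=cv2.imread(f"pics/{n}0.png").mean(2)
    for name,xs,y,zz in[("end-205",np.arange(-225,-185,.25),(-60,-55,-50,-45,-40,-35,30,35,40,45),12),("end170",np.arange(155,190,.25),(-60,-55,-50,-45,-40,-35),12)]:
        out=[]
        for yy in y:
            P=W((.5237,.0488,1.29),np.c_[xs,0*xs+yy,0*xs+zz]/1e3); q=proj(n,P)
            v=map_coordinates(g,[q[:,1],q[:,0]],order=1); h=(v.min()+v.max())/2
            k=np.where(np.diff(np.sign(v-h)))[0]; out.append(np.round(xs[k],1).tolist())
        print(n,name,out)
E
```

```text
scene end-205 [[-206.8], [-207.8], [-207.5], [-207.8], [-208.2], [-208.0], [-220.5], [-216.5, -205.5], [-205.2, -203.0, -198.8, -191.0], [-220.5, -212.5, -199.5, -194.0, -193.0, -190.8]]
scene end170 [[175.8], [176.2], [175.8], [175.2], [176.0], [178.0]]
top end-205 [[-205.8], [-206.5], [-206.5], [-206.0], [-206.8], [-206.2, -193.2, -188.0], [-206.2], [-205.8], [-206.5, -192.5, -187.8], [-206.0]]
top end170 [[169.2], [170.0], [169.8], [169.5], [168.2], [168.2]]
```

step_arm:
  targets: "-1 -0.002 -0.0065 0 0 0 0; -1 -0.0039 -0.0135 0 0 0 0; -1 -0.0039 -0.0135 0 0 0 0; -1 -0.0039 -0.0135 0 0 0 0; -1 -0.0039 -0.0135 0 0 0 0; -1 -0.0039 -0.0135 0 0 0 0"

```text
clock: 10.12
eef_pos: [0.4772, -0.1128, 0.0558]
tool_rot: [0.14, 0.99, 0.003, 0.002]
ft_force: [1.5, 11.1, 6.7]
grip_width: 0.0133
grasp_force: 59.0
```

```bash
python3 - <<'E'
from h import *
import cv2
o=bot.get_obs(); print(o["clock"],o["ft_force"],fix(o["eef_pos"]))
cur=np.mean([bot.camera("scene").astype(float) for _ in range(10)],0)
a=cur[:,:,::-1].astype(np.uint8)[164:190,218:258]
cv2.imwrite("pics/c5.png",cv2.resize(a,None,fx=20,fy=20,interpolation=2))
R,G,B=[cur[...,i] for i in range(3)]; w=np.clip(np.minimum(R,G)-B-25,0,None); w[:,:232]=0;w[:168]=0;w[181:]=0
for c in range(234,250):
    v=w[:,c]
    if v.sum()>15: m=(v*np.arange(384)).sum()/v.sum(); print(c,round(m,2),int(v.sum()),(fix(unproj("scene",(c,m),.018))*1e3).round(1))
E
```

```text
10.1167 [ 1.45648634 11.13445616  6.73144593] [-1.68162125e-01 -1.05368196e-04]
238 175.36 144 [-172.8  -38.5]
239 175.16 224 [-172.6  -35.4]
240 175.03 325 [-172.2  -32.5]
241 175.09 348 [-170.7  -30. ]
242 175.1 292 [-169.5  -27.4]
243 174.91 288 [-169.4  -24.3]
244 174.68 295 [-169.4  -21.2]
245 174.34 311 [-169.9  -17.8]
246 173.29 362 [-174.  -13.]
247 171.97 325 [-179.5   -7.5]
248 169.72 187 [-189.8   -0. ]
249 168.7 136 [-193.8    4.9]
```

View pics/c5.png

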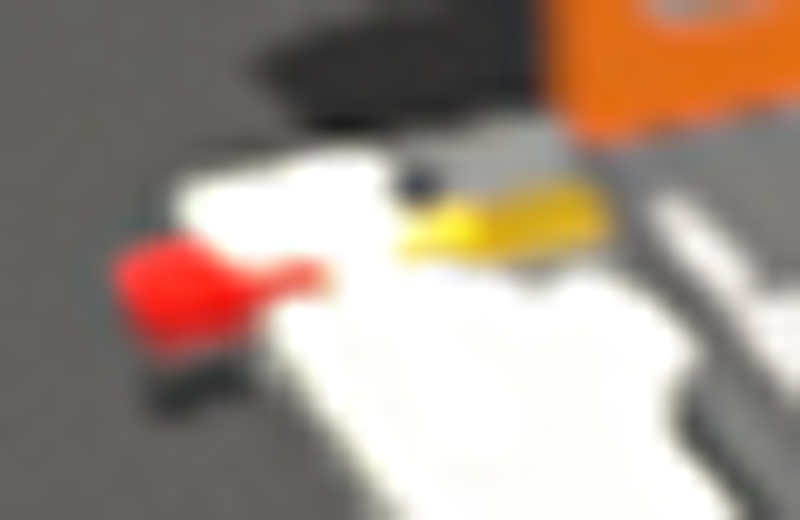

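The pointer tip (402,248) is now close to the extended red line (inner end at 325,272). Next I'll check the slide travel against the TCP travel by image registration.

```bash
python3 - <<'E'
from h import *
import cv2
cur=np.mean([bot.camera("scene").astype(np.float32) for _ in range(5)],0)[:,:,::-1]
old=cv2.imread("pics/scene3.png").astype(np.float32)
def f(im,k): B,G,R=[im[...,i] for i in range(3)]; return np.clip((R-G if k=="or" else np.minimum(R,G)-B),0,255).astype(np.float32) if k!="yel" else np.clip(np.minimum(R,G)-B,0,255)
# orange bounding: sub-pixel area centroid of bottom band & ecc
o=f(old,"or"); c=f(cur,"or")
x0,x1,y0,y1=249,268,156,181
M=np.float32([[1,0,-5.5],[0,1,-7.5]])
_,Mh=cv2.findTransformECC(o[y0:y1,x0:x1].copy(),c[y0-8:y1-8+1,x0-6:x1-6+1].copy(),np.float32([[1,0,0],[0,1,0]]),cv2.MOTION_TRANSLATION,(3,200,1e-6),None,1)
print("handle shift",Mh[:,2]+(-6,-8))
y_o,y_c=f(old,"yel"),f(cur,"yel")
_,My=cv2.findTransformECC(y_o[179:189,240:249].copy(),y_c[171:181,235:244].copy(),np.float32([[1,0,0],[0,1,0]]),cv2.MOTION_TRANSLATION,(3,200,1e-6),None,1)
print("pointer shift",My[:,2]+(-5,-8))
for d in(.040,.043,.046):
    for L in((-.125,0,.055),(-.125,-.04,.018)):
        L=np.array(L); print(d,L,(proj("scene",W((.5237,.0488,1.29),L-[d,0,0]))-proj("scene",W((.5237,.0488,1.29),L))).round(2))
E
```

```text
handle shift [-6.11685698 -7.43829912]
pointer shift [-6.39703715 -7.75721307]
0.04 [-0.125  0.     0.055] [[-5.66 -6.82]]
0.04 [-0.125 -0.04   0.018] [[-5.35 -7.09]]
0.043 [-0.125  0.     0.055] [[-6.08 -7.32]]
0.043 [-0.125 -0.04   0.018] [[-5.75 -7.61]]
0.046 [-0.125  0.     0.055] [[-6.49 -7.82]]
0.046 [-0.125 -0.04   0.018] [[-6.14 -8.13]]
```

The handle registration gives about 43.3 mm, which agrees with the TCP. The mark comes out at 45 mm from the top view and 42–43 mm from the scene view, so I'll add 0.8 mm to reach about 44.

step_arm:
  targets: "-1 -0.0004 -0.0015 0 0 0 0; -1 -0.0004 -0.0015 0 0 0 0; -1 -0.0004 -0.0015 0 0 0 0; -1 -0.0004 -0.0015 0 0 0 0; -1 -0.0004 -0.0015 0 0 0 0; -1 -0.0004 -0.0015 0 0 0 0; -1 -0.0004 -0.0015 0 0 0 0; -1 -0.0004 -0.0015 0 0 0 0"

```text
clock: 11.53
eef_pos: [0.477, -0.1134, 0.0557]
tool_rot: [0.14, 0.99, 0.003, 0.002]
ft_force: [1.0, 11.2, 6.5]
grip_width: 0.0131
grasp_force: 59.0
```

```bash
python3 - <<'E'
from h import *
o=bot.get_obs(); print(o["clock"],fix(o["eef_pos"]),o["grasp_force"],abs(o["joint_vel"]).max())
print(bot.job_done())
E
```

```text
11.5333 [-1.68737481e-01 -1.01566472e-04] 59.04874563217163 0.0014499190360968812
the job is handed in; nothing more can be done
None
```

I turned the knob to its stop, pulled the slide out about 44 mm, and handed the job in at 11.5 s with the handle held still; no verdict came back, and I place the mark at 42–45 mm (one rougher reading said 39.5), so the ±4 mm alignment is likely but not confirmed.

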